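Set up a rock core sample and hold its plug over the photo scale

ROBOT

A 7-joint arm with a two-finger parallel gripper is mounted at the origin on the work surface. World frame = base frame: x ahead of the robot, y to its left, z up, the work surface at z = 0. Lengths are in m, angles in degrees, forces in N, time in s.
With the tool pointing down it reaches from about 0.35 to 0.9 m from the base axis. Payload 19.9 kg.
Tool frame: the origin (TCP) lies between the finger pads; the fingertips stand 25 mm ahead of it and the grasp point (between the pads) lies 6 mm ahead of it; z points along the fingers, y is the line along which they close (so a half turn about z gives the same grasp; the last joint's range is limited). The gripper opens to 94 mm and grips with 3 to 60 N. Pads are 16 mm wide; open, the fingers measure 119 mm over their backs; the gripper's body (75 mm by 177 mm) begins 78 mm behind the grasp point.
Start: joints at [73.081, 23.915, -0.59, 92.452, 0.269, 63.638, -3.037], TCP at [0.157, -0.605, 0.23] pointing down, gripper open.
Joint ranges: [-161.28, 161.28], [-22.2, 115.67], [-73.04, 71.86], [3.21, 147.25], [-68.34, 248.33], [10.77, 114.83], [-161.83, 161.83]. Speed limits (degrees/s): [108.29, 108.29, 136.94, 136.94, 172.46, 172.46, 172.46].

INTERFACE

Orientations are given as [roll, pitch, yaw] about the fixed x, y, z axes, in that order (R = Rz(yaw) Ry(pitch) Rx(roll)).
In Python, from cell import robot gives the robot as it stands.
- The arm moves only by the tool arm_command, never from a script. Its argument "targets" is one flat list of numbers, 7 for each row, row after row: the shift along the tool's x, y, z in units of 25 mm (1.0 is 25 mm), then the turn, a rotation vector about the tool's x, y, z in units of 6 degrees (1.0 is 6 degrees), then the opening, from 0 (shut) to 1 (fully open). In form: [tx, ty, tz, ax, ay, az, fingers, tx, ty, tz, ax, ay, az, fingers, ...]. A call has exactly 8 rows; each row shifts and turns the commanded pose from where the row before left it, along the tool's axes as they then stand; what a row does not reach is not made up. A row lasts 1/8 s, in which the tool goes at most 62.5 mm and 10.7 degrees, less where a joint would pass 70% of its speed; a pose out of reach is approached as far as the arm can. A call is refused whole if a number of a shift passes 1 or a number of a turn 1, either way. A call with a gripper value outside its range is refused whole. The fingers move at their own pace and stop on an object; "newtons" is the grip in N (left out, the last holds). Time passes only in rows, so rows that do not move let the fingers close, or fill a call up. It gives the time, the measured TCP pose, the force, the opening and the grip force at its end, in the units of the state.
- robot.get_state(): the state, without advancing time (a new reading comes with each control period).
- robot.camera(name): name is "scene" or "top"; returns a dict with "color" (420x560x3 uint8, red, green, blue), "range_z" (420x560 float32, m along the optical axis (not along the pixel's ray), 0 where there is no reading), "fx", "fy", "cx", "cy" (pixels), "cam_to_world" (4x4, takes a point from camera to world coordinates). Camera axes: x right, y down, z forward; pixel columns grow to the right and rows downward; lengths in m; the calibration is good to about 2 mm. A picture is of the moment at which its call begins.
- robot.finish_job(): hands the job in; it is judged then, once.
The state is a dict: "t": time; "qpos": joint angles; "joint_velocities": joint speeds; "joint_torque": joint torques, N m; "tcp_pos": TCP position; "eef_rot": TCP orientation; "ft_force": force on the tool from outside, world axes, zero at the start; "moment": the same for the moment, N m; "gripper_width": opening from 0.0 (shut) to 1.0 (fully open); "finger_force": force on a finger pad.
Only numpy, scipy, OpenCV 4.12 (cv2) and the standard library are available. Lean on these libraries where they do the work, as an engineer would, in place of code of your own. Each camera call takes 0.05 s, during which the arm holds its last target. There are 200 camera calls.

TASK

Set up this rock core sample for its picture: lay the wide stone disc flat in the middle of the round steel plate and the small disc centred on top of it, setting each down gently. Then draw the longer of the two stone plugs out of the slanting rack, turn it level, and finish while still holding it about 10 cm above the middle of the chequered scale strip, lying along the strip's length. Leave the short plug in its socket and the big core, the jar and the brush where they are.

Things in the scene. Friction and masses are not known exactly. Their poses are not given: they have to be found in the camera images.
- wide_disc_center (a point): Centre (half-way up) of the wide flat disc of rock, 64 mm across, 20 mm thick, lying loose on the bench; z is its axis.
- small_disc_center (a point): Centre (half-way up) of the small flat disc of rock, 46 mm across, 20 mm thick, lying loose on the bench; z is its axis.
- plate_top (a point): Middle of the upper face of the fixed flat round steel plate, 130 mm across, 6 mm thick, without a rim; z up.
- plug_center (a point): Centre of the longer stone plug, a cylinder 38 mm across and 100 mm long, about 0.26 kg; its z axis runs along the plug towards the free upper end. At the start it leans 45 degrees in a socket of the rack, its lower 36 mm inside and its upper 64 mm standing out; it comes out by pulling straight along +z (it is loose in the socket).
- short_plug_center (a point): Centre of the short stone plug, 38 mm across and 62 mm long, z along it; leaning in the other socket. Not to be disturbed.
- rack: Fixed rack for plugs: base 150 x 220 x 12 mm, origin at the centre of its underside. Two square sockets, 50 mm wide outside, 42 mm inside, 36 mm deep, side by side 60 mm either side of the origin along y; both lean 45 degrees towards the rack's +x axis, which points away from the robot, and their mouths open up and to +x, centred about 70 mm above the bench. Which of them holds the longer plug varies.
- strip_mid (a point): Middle of the upper face of the fixed photo strip: a grey plate 160 x 90 x 3 mm with a black-and-white chequered scale 140 mm long along its middle; x axis along the strip's length, z up.
- big_core_center (a point): Centre of a big loose core, a rock cylinder 90 mm across and 70 mm tall, standing on the bench beyond the work; bystander.
- jar_center (a point): Centre of a small closed clear jar, 56 mm across, 85 mm tall, standing on the bench; bystander.
- brush: Hand brush, about 0.2 m long, lying on the bench, its length along its own x axis, beyond the work; bystander.
There are look-alikes about, which are no part of the job. Leave any purple look-alike of the part that bears plug_center alone. There is more than one size of the part that bears strip_mid; the job needs the smaller.

How it is judged (in metres and radians):
On the way, in this order (a step that is already met when the one before it is completed fails the run):
1. the wide disc lies let go, flat and centred (within 12 mm) on the plate (horizontal distance between wide_disc_center and plate_top below 0.012 m and z of wide_disc_center in the frame of plate_top below 0.014 m and angle between wide_disc_center's own z axis and vertical below 0.15 rad and contact force between the fingers and wide_disc below 0.1 N), for 0.2 s.
2. the small disc lies let go, flat and centred (within 12 mm) on the wide disc (horizontal distance between small_disc_center and wide_disc_center below 0.012 m and z of small_disc_center in the frame of plate_top between 0.026 and 0.034 m and contact force between the fingers and small_disc below 0.1 N), for 0.2 s.
3. the longer plug is out of its socket, in the gripper (distance of plug_center from where it was at the start of the episode above 0.045 m and contact force between plug and rack below 0.05 N and contact force between the fingers and plug above 1 N), for 0.1 s.
At the end, for the whole second after the job is handed in: The gripper alone holds the longer plug still, level within 10 deg, along the strip within 15 deg, centre within 30 mm of over the strip's middle and 70 to 150 mm above the bench. Discs stacked on the plate, wide below, each centred within 14 mm and let go. Short plug in its socket (angle between plug_center's own z axis and vertical between 1.39 and 1.75 rad and angle between the z axis of plug_center and the x axis of strip_mid, either way round below 0.26 rad and horizontal distance between plug_center and strip_mid below 0.03 m and height (world z) of plug_center between 0.07 and 0.15 m and contact force between the fingers and plug above 1 N and contact force between plug and rack below 0.05 N and contact force between plug and strip below 0.05 N and linear speed of plug below 0.03 m/s and horizontal distance between wide_disc_center and plate_top below 0.014 m and z of wide_disc_center in the frame of plate_top below 0.014 m and angle between wide_disc_center's own z axis and vertical below 0.15 rad and horizontal distance between small_disc_center and wide_disc_center below 0.014 m and z of small_disc_center in the frame of plate_top between 0.026 and 0.034 m and contact force between the fingers and small_disc below 0.1 N and distance of short_plug_center from where it was at the start of the episode below 0.015 m); the arm keeps its last pose, push and grip.
It fails at once if the short plug is pulled or knocked out of place (distance of short_plug_center from where it was at the start of the episode above 0.02 m).
It fails at once if the big core, jar or brush is moved more than 30 mm (distance of any of big_core_center, jar_center, brush from where it was at the start of the episode above 0.03 m).
It fails at once if a disc is dropped or thrown (falls free at over 0.5 m/s) ((linear speed of wide_disc above 0.5 m/s and contact force between the fingers and wide_disc below 0.05 N) or (linear speed of small_disc above 0.5 m/s and contact force between the fingers and small_disc below 0.05 N)).
It also fails if it takes over 67 s, if anything falls off the work surface, if the arm or the gripper's body presses on something with over 40 N, if the wrist force passes 120 N, or if a joint passes its speed limit or range.

## Working session

There is one attempt and no reset: what is moved stays moved. The work goes in short steps, Python scripts to look and compute and a tool call to move; the robot and the scene stay as the last step left them, time stands still between calls to the robot, and variables do not carry over. Pictures are saved under pics/ and viewed, at most 10 in all, crops included, and the job is handed in when it is done.

Besides the shell and the picture viewer there is one more tool, called after "Request:" as name(argument=value, ...), one argument or row to a line, values as JSON. arm_command: Moves the arm, as the interface text tells. Its arguments: {"type":"object","properties":{"targets":{"type":"array"},"newtons":{"type":"number"}},"required":["targets"]}

```bash
mkdir -p pics; cat > h.py <<'E'
import numpy as np,cv2
from cell import robot
def snap(n):
    c=robot.camera(n); np.savez(f'{n}.npz',**c); return c
def pts(c):
    h,w=c['range_z'].shape; v,u=np.mgrid[:h,:w]; z=c['range_z']
    p=np.stack([(u-c['cx'])/c['fx']*z,(v-c['cy'])/c['fy']*z,z,np.ones_like(z)],-1)
    return (p@np.array(c['cam_to_world']).T)[...,:3]
E
python3 - <<'E'
from h import *
for n in('scene','top'):
    c=snap(n); cv2.imwrite(f'pics/{n}0.png',cv2.cvtColor(c['color'],cv2.COLOR_RGB2BGR)); print(n,c['fx'],c['cx'],c['cy'],np.round(c['cam_to_world'],3).tolist())
print(robot.get_state())
E
```

```text
scene 414.3183463396689 286.42784088004413 207.7797674027398 [[0.723, 0.578, -0.377, 0.873], [0.69, -0.61, 0.39, -0.378], [-0.004, -0.542, -0.84, 0.893], [0.0, 0.0, 0.0, 1.0]]
top 456.0947509879628 277.2446715913577 211.35860926300245 [[0.008, -0.999, 0.046, 0.427], [-1.0, -0.008, 0.001, 0.017], [-0.001, -0.046, -0.999, 1.346], [0.0, 0.0, 0.0, 1.0]]
{'t': 0.1, 'qpos': array([73.08220568, 23.94433871, -0.59020774, 92.482714  ,  0.27050894,
       63.63843867, -3.03722201]), 'joint_velocities': array([ 0.04466844, -0.03094628, -0.03395755, -0.12658472, -0.02958496,
       -0.03360573,  0.08004893]), 'joint_torque': array([ 1.34430535e-03, -8.52585483e+01,  6.39509652e-01, -4.26689208e+01,
       -4.89588920e-02,  1.65425398e-02,  1.03904201e-04]), 'tcp_pos': array([ 0.15681334, -0.60467569,  0.22988621]), 'eef_rot': array([-1.79936119e+02,  6.10557871e-03,  1.45403789e+01]), 'ft_force': array([-0.20583415,  0.32087718,  0.00303171]), 'moment': array([0.07224504, 0.01725365, 0.02709659]), 'finger_force': 0.0, 'gripper_width': 0.9984962376857287}
```

View pics/scene0.png

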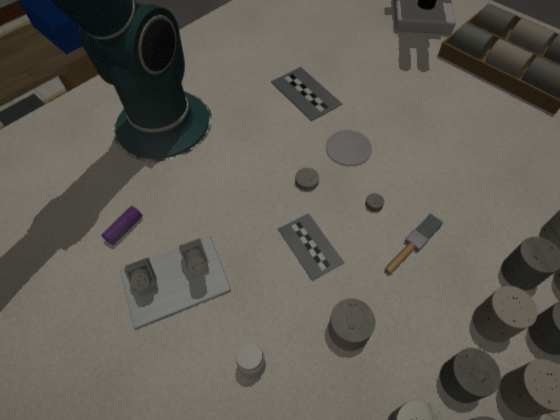

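View pics/top0.png

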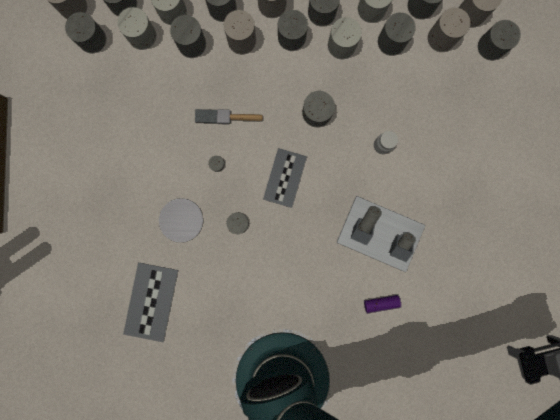

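The scene view shows the small strip near (310,246), the long plug at (195,262) and the short one at (140,279). In the top view the wide disc is at (238,223), small disc (216,163), plate (181,220), small strip (285,177), rack (382,234), long plug (368,220) and short plug (404,246).

```bash
cat > m.py <<'E'
from h import *
def load(n): return dict(np.load(n+'.npz'))
def ray(c,uv,z):
    M=c['cam_to_world']; d=M[:3,:3]@np.array([(uv[0]-c['cx'])/c['fx'],(uv[1]-c['cy'])/c['fy'],1]); o=M[:3,3]
    return o+d*(z-o[2])/d[2]
def blob(mask,seed):
    n,l=cv2.connectedComponents(mask.astype(np.uint8)); return l==l[seed[1],seed[0]]
E
python3 - <<'E'
from m import *
c=load('top'); P=pts(c); Z=P[...,2]
print('bench z',np.median(Z[260:280,220:300]), Z[260:280,220:300].std())
def rep(name,seed,thr,hi,box=40):
    m=(Z>thr)&(c['range_z']>0); b=blob(m,seed); ys,xs=np.where(b)
    q=P[b]; (u,v),r=cv2.minEnclosingCircle(np.stack([xs,ys],1).astype(np.float32))
    print(name,b.sum(),'topz',np.percentile(q[:,2],[5,50,95]).round(4),'cent',np.round(ray(c,(xs.mean(),ys.mean()),hi),4),'circ',np.round(ray(c,(u,v),hi),4),'diam',round(2*r*(1.346-hi)/456,4))
rep('wide',(238,223),.010,.02); rep('small',(216,163),.010,.02); rep('plate',(181,220),.003,.006)
rep('core',(319,108),.03,.07); rep('jar',(387,142),.03,.085)
g=cv2.cvtColor(c['color'],cv2.COLOR_RGB2HSV)
print([g[v,u].tolist() for u,v in((270,180),(260,230),(350,230),(181,220),(130,310))])
rgb=c['color'].astype(int)
for nm,s in(('strip',(272,192)),('bigstrip',(135,320))):
    col=rgb[s[1]-1:s[1]+2,s[0]-1:s[0]+2].mean((0,1)); m=(abs(rgb-col).sum(2)<35); b=blob(m,s)
    ys,xs=np.where(b); R=cv2.minAreaRect(np.stack([xs,ys],1).astype(np.float32)); bp=cv2.boxPoints(R)
    W=np.array([ray(c,p,.003) for p in bp]); e=np.diff(W[:3],axis=0); L=np.linalg.norm(e,axis=1); i=L.argmax()
    print(nm,b.sum(),W.mean(0).round(4),L.round(4),np.degrees(np.arctan2(e[i,1],e[i,0])))
# rack
m=(Z>.006)&(c['range_z']>0); b=blob(m,(382,234));ys,xs=np.where(b)
R=cv2.minAreaRect(np.stack([xs,ys],1).astype(np.float32)); W=np.array([ray(c,p,.012) for p in cv2.boxPoints(R)]); e=np.diff(W[:3],axis=0); L=np.linalg.norm(e,axis=1); i=L.argmin()
print('rack',W.mean(0).round(4),L.round(4),np.degrees(np.arctan2(e[i,1],e[i,0])))
for nm,lo in(('h>.055',.055),('h>.08',.08)):
    n,l,st,ce=cv2.connectedComponentsWithStats(((Z>lo)&b).astype(np.uint8))
    for k in range(1,n):
        if st[k,4]>15: q=P[l==k]; print(nm,st[k],q.mean(0).round(4),q[:,2].max().round(4))
E
```

```text
bench z 0.00038912513197042475 0.09497735612744874
wide 369 topz [0.0158 0.0206 0.0246] cent [0.4538 0.1351 0.02  ] circ [0.4536 0.1352 0.02  ] diam 0.0635
small 194 topz [0.0152 0.0203 0.0256] cent [0.6283 0.1989 0.02  ] circ [0.6285 0.1988 0.02  ] diam 0.0462
plate 1448 topz [0.0035 0.0068 0.0113] cent [0.4604 0.3039 0.006 ] circ [0.4595 0.3099 0.006 ] diam 0.1559
core 869 topz [0.0497 0.07   0.0743] cent [ 0.7815 -0.0955  0.07  ] circ [ 0.7805 -0.0972  0.07  ] diam 0.0967
jar 371 topz [0.039  0.0832 0.0886] cent [ 0.6824 -0.2837  0.085 ] circ [ 0.6825 -0.2841  0.085 ] diam 0.066
[[80, 9, 84], [22, 31, 149], [60, 4, 145], [10, 5, 140], [90, 6, 90]]
strip 1146 [ 0.5897 -0.0019  0.003 ] [0.1597 0.0887] -15.839124012902083
bigstrip 2218 [0.2226 0.3867 0.003 ] [0.2132 0.1216] -10.327414185866774
rack [ 0.4251 -0.2837  0.012 ] [0.1526 0.2256] -23.08534529976466
h>.055 [351 206  31  39 644] [ 0.4476 -0.2265  0.0909] 0.1306
h>.055 [390 233  26  30 503] [ 0.3897 -0.3317  0.0793] 0.1021
h>.08 [355 206  27  34 429] [ 0.4593 -0.2319  0.1017] 0.1306
h>.08 [395 233  21  23 253] [ 0.3979 -0.3365  0.0883] 0.1021
```

```bash
python3 - <<'E'
from m import *
c=load('top'); P=pts(c); Z=P[...,2]
g=cv2.cvtColor(cv2.GaussianBlur(c['color'],(3,3),0),cv2.COLOR_RGB2HSV)
m=blob((g[...,1]<17)&(g[...,2]>100),(181,220)); ys,xs=np.where(m)
k=np.array([np.stack([xs,ys],1)]); (u,v),r=cv2.minEnclosingCircle(k[0].astype(np.float32))
print('plate',m.sum(),ray(c,(xs.mean(),ys.mean()),.006).round(4),ray(c,(u,v),.006).round(4),2*r*1.34/456)
yaw=np.radians(-23.1); f=np.array([np.cos(yaw),np.sin(yaw),0]); l=np.array([-f[1],f[0],0]); up=np.array([0,0,1.])
a=(f+up)/2**.5; n=(up-f)/2**.5
def plug(seed,lo):
    b=blob((Z>lo)&(c['range_z']>0),seed); q=P[b]
    A,N,Lt=q@a,q@n,q@l
    print(seed,'a',np.percentile(A,[2,50,90,98,100]).round(4),'n',np.percentile(N,[2,50,90,98,100]).round(4),'l',np.percentile(Lt,[0,2,50,98,100]).round(4))
    return A,N,Lt
A,N,Lt=plug((368,220),.085)
s=A<A.max()-.012; print('side n',np.percentile(N[s],[50,80,90,95]).round(4),np.mean([Lt[s].min(),Lt[s].max()]))
# socket prediction from rack origin
o=np.array([.4251,-.2837,0])+.06*l; print('pred lat',o@l)
plug((404,246),.08)
# radial: fit circle in (Lt,N)
from scipy.optimize import least_squares
r=least_squares(lambda p:np.hypot(Lt[s]-p[0],N[s]-p[1])-.019,[o@l,np.percentile(N[s],95)-.019],loss='soft_l1',f_scale=.002).x
top=np.percentile(A,97)
print('fit l,n',r,'top a',top,'centre',(r[0]*l+r[1]*n+(top-.05)*a).round(4))
E
```

```text
plate 1506 [0.4617 0.3031 0.006 ] [0.4617 0.3026 0.006 ] 0.13000884959572243
(368, 220) a [0.4    0.4454 0.4675 0.4691 0.47  ] n [-0.3181 -0.2898 -0.2802 -0.2763 -0.2735] l [-0.0592 -0.0535 -0.0327 -0.0156 -0.0096]
side n [-0.2882 -0.2845 -0.2781 -0.2767] -0.03436314349605313
pred lat -0.03417085052200302
(404, 246) a [0.3923 0.4148 0.4302 0.4322 0.4328] n [-0.3136 -0.2879 -0.2771 -0.2744 -0.2733] l [-0.1802 -0.1774 -0.1526 -0.1317 -0.1288]
fit l,n [-0.03510148 -0.30455277] top a 0.46867269490042684 centre [ 0.4566 -0.2329  0.0807]
```

Request:
arm_command(
  targets=[1,-1,0,0,0,0,1,1,-1,0,0,0,0,1,1,-1,0,0,0,0,1,1,-1,0,0,0,0,1,1,-1,0,0,0,0,1,1,-1,0,0,0,0,1,1,-1,0,0,0,0,1,1,-1,0,0,0,0,1],
  newtons=20,
)

```text
t: 1.1
tcp_pos: [0.3007, -0.36, 0.2303]
eef_rot: [-180.0, 0.0, 14.5]
ft_force: [0.6, -0.4, -1.1]
gripper_width: 0.998
finger_force: 0.0
```

Request:
arm_command(
  targets=[0.6,-1,0,0,0,0,1,0.6,-1,0,0,0,0,1,0.6,-1,0,0,0,0,1,0.6,-1,0,0,0,0,1,0.6,-1,0,0,0,0,1,0.6,-1,0,0,0,0,1,0.6,-1,0,0,0,0,1,0.6,-1,0,0,0,0,1],
)

```text
t: 2.1
tcp_pos: [0.3663, -0.1365, 0.2304]
eef_rot: [-180.0, 0.0, 14.5]
ft_force: [0.4, -0.0, -1.3]
gripper_width: 0.996
finger_force: 0.0
```

Request:
arm_command(
  targets=[0.7,-1,0,0,0,0,1,0.7,-1,0,0,0,0,1,0.7,-1,0,0,0,0,1,0.7,-1,0.5,0,0,0,1,0.7,-1,0.9,0,0,0,1,0.7,-1,0.9,0,0,0,1,0.7,-1,0.9,0,0,0,1,0.7,-1,0.9,0,0,0,1],
)

```text
t: 3.1
tcp_pos: [0.4517, 0.0922, 0.1271]
eef_rot: [-180.0, 0.0, 14.5]
ft_force: [0.0, -0.9, 0.4]
gripper_width: 0.999
finger_force: 0.0
```

Request:
arm_command(
  targets=[0.25,-0.8,0,0,0,0,1,0.26,-0.84,0,0,0,0,1,0,0,0.9,0,0,0,1,0,0,0.9,0,0,0,1,0,0,0.9,0,0,0,1,0,0,0.7,0,0,0,1,0,0,0.5,0,0,0,1,0,0,0,0,0,0,0.5],
)

```text
t: 4.1
tcp_pos: [0.4532, 0.1342, 0.0299]
eef_rot: [-180.0, 0.1, 14.6]
ft_force: [-0.0, 0.0, 0.4]
gripper_width: 0.928
finger_force: 0.0
```

Request:
arm_command(
  targets=[0,0,0,0,0,0,0.5,0,0,0,0,0,0,0.5,0,0,0,0,0,0,0.5,0,0,0,0,0,0,0.5,0,0,-0.6,0,0,0,0.5,0,0,-0.8,0,0,0,0.5,0,0,-0.2,0,0,0,0.5,0,0,0,0,0,0,0.5],
)

```text
t: 5.1
tcp_pos: [0.4538, 0.134, 0.0708]
eef_rot: [180.0, -0.0, 14.5]
ft_force: [0.5, -0.3, -2.8]
gripper_width: 0.678
finger_force: 20.0
```

```bash
python3 - <<'E'
from m import *
c=snap('scene'); s=robot.get_state(); print(s['tcp_pos'],s['eef_rot'],s['gripper_width'],s['finger_force'])
M=np.linalg.inv(c['cam_to_world']); p=M@np.append(s['tcp_pos'],1); u=int(p[0]/p[2]*c['fx']+c['cx']); v=int(p[1]/p[2]*c['fy']+c['cy'])
im=c['color'][max(0,v-90):v+90,max(0,u-120):u+120]; cv2.imwrite('pics/a.png',cv2.resize(im[...,::-1],None,fx=3,fy=3,interpolation=cv2.INTER_CUBIC))
E
```

```text
[0.45350727 0.13401345 0.07032183] [1.79998074e+02 3.34403112e-03 1.45275596e+01] 0.6723835606853203 19.99977171421051
```

View pics/a.png

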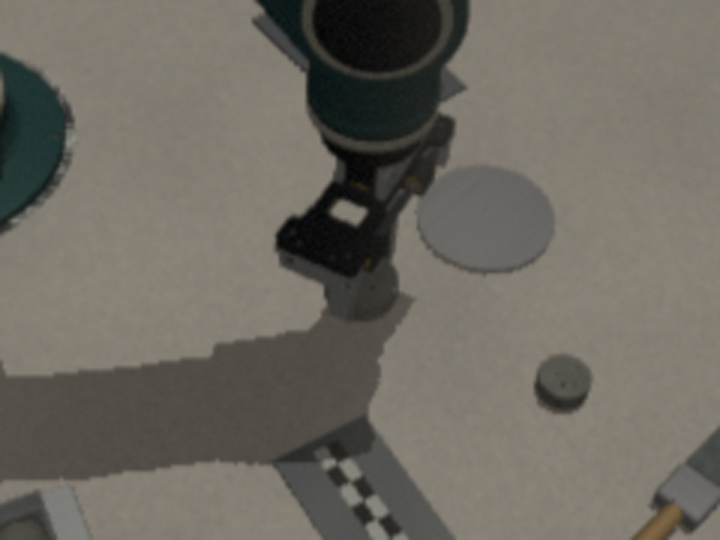

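The picture shows the wide disc hanging level in the fingers near (362,290), with the plate clear at (486,218).

Request:
arm_command(
  targets=[0.25,-0.5,0,0,0,0,0.5,0.25,-1,0,0,0,0,0.5,0.25,-1,0,0,0,0,0.5,0.25,-1,0,0,0,0,0.5,0.25,-1,0,0,0,0,0.5,0.25,-1,0,0,0,0,0.5,0.25,-0.65,0,0,0,0,0.5,0.25,-0.3,0,0,0,0,0.5],
)

```text
t: 6.15
tcp_pos: [0.4613, 0.304, 0.0702]
eef_rot: [-180.0, 0.0, 14.6]
ft_force: [-0.2, 0.3, -0.7]
gripper_width: 0.68
finger_force: 20.0
```

Request:
arm_command(
  targets=[0,0,0.3,0,0,0,0.5,0,0,0.4,0,0,0,0.5,0,0,0.3,0,0,0,0.5,0,0,0.15,0,0,0,0.5,0,0,0.1,0,0,0,0.5,0,0,0.06,0,0,0,0.5,0,0,0,0,0,0,0.5,0,0,0,0,0,0,0.5],
)

```text
t: 7.15
tcp_pos: [0.4616, 0.3029, 0.0379]
eef_rot: [-180.0, -0.0, 14.5]
ft_force: [-0.1, -0.2, -2.0]
gripper_width: 0.673
finger_force: 20.0
```

Request:
arm_command(
  targets=[0,0,0.03,0,0,0,0.5,0,0,0.03,0,0,0,0.5,0,0,0,0,0,0,0.5,0,0,0,0,0,0,0.5,0,0,0,0,0,0,0.5,0,0,0,0,0,0,0.5,0,0,0,0,0,0,0.5,0,0,0,0,0,0,0.5],
)

```text
t: 8.15
tcp_pos: [0.4616, 0.3029, 0.037]
eef_rot: [180.0, -0.0, 14.5]
ft_force: [-3.7, -4.2, 15.2]
gripper_width: 0.674
finger_force: 20.0
```

Request:
arm_command(
  targets=[0,0,0,0,0,0,0.85,0,0,0,0,0,0,0.95,0,0,0,0,0,0,0.98,0,0,0,0,0,0,0.98,0,0,-0.6,0,0,0,0.98,0,0,-1,0,0,0,0.98,0,0,-1,0,0,0,0.98,0,0,-0.6,0,0,0,0.98],
)

```text
t: 9.15
tcp_pos: [0.4619, 0.3031, 0.1181]
eef_rot: [-180.0, -0.1, 14.5]
ft_force: [0.2, -0.2, -0.3]
gripper_width: 0.981
finger_force: 0.0
```

Request:
arm_command(
  targets=[0.4,0.4,0,0,0,0,1,0.8,0.9,0,0,0,0,1,0.9,1,0,0,0,0,1,0.9,1,0,0,0,0,1,0.9,0.9,0,0,0,0,1,0.8,0.8,0,0,0,0,1,0.5,0.5,0,0,0,0,1,0.2,0.2,0,0,0,0,1],
)

```text
t: 10.15
tcp_pos: [0.6284, 0.198, 0.1154]
eef_rot: [-180.0, 0.1, 14.5]
ft_force: [-0.6, 0.2, -0.0]
gripper_width: 0.998
finger_force: 0.0
```

```bash
python3 - <<'E'
from m import *
s=robot.get_state(); print(s['tcp_pos'])
c=snap('scene'); P=pts(c); Z=P[...,2]
im=c['color'][90:250,250:430]; cv2.imwrite('pics/b.png',cv2.resize(im[...,::-1],None,fx=3,fy=3))
t=snap('top'); M=np.linalg.inv(t['cam_to_world'])
for n,w,zz in(('wide',(.4617,.3029,.026),.026),):
    p=M@np.append(w,1); u=p[0]/p[2]*t['fx']+t['cx']; v=p[1]/p[2]*t['fy']+t['cy']
    Pt=pts(t); b=blob((Pt[...,2]>.016)&(t['range_z']>0),(int(u),int(v))); ys,xs=np.where(b); print(n,b.sum(),ray(t,(xs.mean(),ys.mean()),zz),np.median(Pt[b][:,2]))
E
```

```text
[0.6284038  0.19798396 0.11542171]
wide 389 [0.46187126 0.30155122 0.026     ] 0.02633545552424077
```

View pics/b.png

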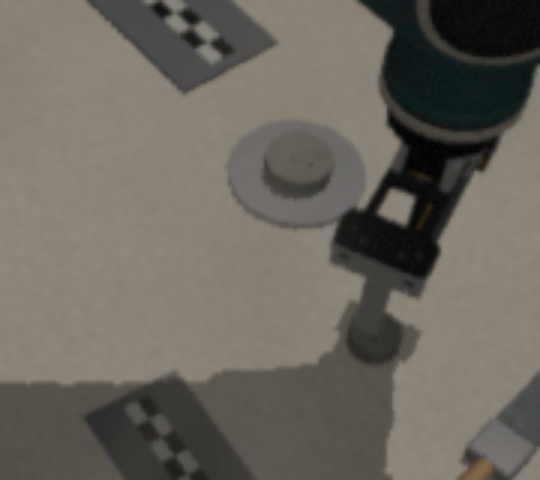

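The wide disc sits flat and centred on the plate at (298,165); the gripper is over the small disc at (375,340).

Request:
arm_command(
  targets=[0,-0.03,0.5,0,0,0,1,0,0,0.9,0,0,0,1,0,0,0.9,0,0,0,1,0,0,0.7,0,0,0,1,0,0,0.4,0,0,0,1,0,0,0.05,0,0,0,0.6,0,0,0,0,0,0,0.3,0,0,0,0,0,0,0.3],
)

```text
t: 11.25
tcp_pos: [0.6282, 0.1997, 0.0307]
eef_rot: [-180.0, -0.1, 14.5]
ft_force: [0.2, 0.7, -0.1]
gripper_width: 0.719
finger_force: 0.0
```

Request:
arm_command(
  targets=[0,0,0,0,0,0,0.3,0,0,0,0,0,0,0.3,0,0,0,0,0,0,0.3,0,0,0,0,0,0,0.3,0,0,-0.5,0,0,0,0.3,0,0,-1,0,0,0,0.3,0,0,-0.8,0,0,0,0.3,0,0,-0.2,0,0,0,0.3],
)

```text
t: 12.25
tcp_pos: [0.6284, 0.1998, 0.0942]
eef_rot: [-180.0, -0.1, 14.5]
ft_force: [-0.5, -0.1, -0.5]
gripper_width: 0.484
finger_force: 20.0
```

Request:
arm_command(
  targets=[-0.4,-0.4,0,0,0,0,0.3,-0.8,-0.83,0,0,0,0,0.3,-0.9,-1,0,0,0,0,0.3,-0.9,-1,0,0,0,0,0.3,-0.9,-0.9,0,0,0,0,0.3,-0.8,-0.8,0,0,0,0,0.3,-0.5,-0.5,0,0,0,0,0.3,-0.23,-0.2,0,0,0,0,0.3],
)

```text
t: 13.25
tcp_pos: [0.46, 0.3021, 0.0922]
eef_rot: [180.0, 0.0, 14.6]
ft_force: [-0.1, -0.2, -0.5]
gripper_width: 0.484
finger_force: 20.0
```

Request:
arm_command(
  targets=[0,0,0.3,0,0,0,0.3,0,0,0.4,0,0,0,0.3,0,0,0.3,0,0,0,0.3,0,0,0.2,0,0,0,0.3,0,0,0.1,0,0,0,0.3,0,0,0.05,0,0,0,0.3,0,0,0,0,0,0,0.3,0,0,0,0,0,0,0.3],
)

```text
t: 14.25
tcp_pos: [0.4611, 0.3017, 0.0589]
eef_rot: [-180.0, -0.0, 14.5]
ft_force: [-0.5, -0.5, -0.6]
gripper_width: 0.482
finger_force: 20.0
```

Request:
arm_command(
  targets=[0,0,0.03,0,0,0,0.3,0,0,0,0,0,0,0.3,0,0,0.02,0,0,0,0.3,0,0,0,0,0,0,0.3,0,0,0,0,0,0,0.3,0,0,0,0,0,0,0.3,0,0,0,0,0,0,0.3,0,0,0,0,0,0,0.3],
)

```text
t: 15.25
tcp_pos: [0.461, 0.3017, 0.0575]
eef_rot: [-180.0, 0.0, 14.5]
ft_force: [-0.1, -0.6, -1.0]
gripper_width: 0.484
finger_force: 20.0
```

Request:
arm_command(
  targets=[0,0,0.02,0,0,0,0.3,0,0,0,0,0,0,0.3,0,0,0.02,0,0,0,0.3,0,0,0,0,0,0,0.3,0,0,0,0,0,0,0.3,0,0,0,0,0,0,0.3,0,0,0,0,0,0,0.3,0,0,0,0,0,0,0.3],
)

```text
t: 16.25
tcp_pos: [0.461, 0.3017, 0.0565]
eef_rot: [-180.0, 0.0, 14.5]
ft_force: [-1.1, 0.1, -0.4]
gripper_width: 0.482
finger_force: 20.0
```

Request:
arm_command(
  targets=[0,0,0.02,0,0,0,0.3,0,0,0,0,0,0,0.3,0,0,0.02,0,0,0,0.3,0,0,0,0,0,0,0.3,0,0,0,0,0,0,0.3,0,0,0,0,0,0,0.3,0,0,0,0,0,0,0.3,0,0,0,0,0,0,0.3],
)

```text
t: 17.25
tcp_pos: [0.4611, 0.3017, 0.056]
eef_rot: [180.0, -0.0, 14.5]
ft_force: [-4.0, -3.3, 13.9]
gripper_width: 0.484
finger_force: 20.0
```

Request:
arm_command(
  targets=[0,0,0,0,0,0,0.65,0,0,0,0,0,0,0.75,0,0,0,0,0,0,0.75,0,0,0,0,0,0,0.75,0,0,-0.6,0,0,0,0.75,0,0,-1,0,0,0,0.75,0,0,-1,0,0,0,0.75,0,0,-1,0,0,0,0.9],
)

```text
t: 18.25
tcp_pos: [0.461, 0.3018, 0.1473]
eef_rot: [-180.0, -0.0, 14.6]
ft_force: [0.7, -0.2, 0.2]
gripper_width: 0.822
finger_force: 0.0
```

Request:
arm_command(
  targets=[0,0.4,-0.8,0,0,0,1,0,0.8,-0.8,0,0,0,1,0,1,0,0,0,0,1,0,1,0,0,0,0,1,0,1,0,0,0,0,1,0,1,0,0,0,0,1,0,1,0,0,0,0,1,0,1,0,0,0,0,1],
)

```text
t: 19.25
tcp_pos: [0.5063, 0.1259, 0.1861]
eef_rot: [180.0, -0.0, 14.5]
ft_force: [1.0, 0.0, 0.6]
gripper_width: 1.004
finger_force: 0.0
```

```bash
cat >> m.py <<'E'
from scipy.spatial.transform import Rotation as Ro
def plan(p,R,n=1,cur=None):
    s=robot.get_state(); p0,R0=(s['tcp_pos'],Ro.from_euler('xyz',s['eef_rot'],degrees=True)) if cur is None else cur
    d=R0.inv().apply(np.array(p)-p0)/.025; w=(R0.inv()*R).as_rotvec(degrees=True)/6
    print('shift',d.round(2),'turn',w.round(2)); return p,R
E
python3 - <<'E'
from m import *
s=robot.get_state(); print(s['qpos'].round(1),s['tcp_pos'])
t=snap('top'); P=pts(t); M=np.linalg.inv(t['cam_to_world'])
p=M@np.array([.4611,.3017,.046,1]); u=p[0]/p[2]*t['fx']+t['cx']; v=p[1]/p[2]*t['fy']+t['cy']
for lo,zz in((.036,.046),(.016,.026)):
    b=blob((P[...,2]>lo)&(t['range_z']>0),(int(u),int(v))); ys,xs=np.where(b); print(b.sum(),ray(t,(xs.mean(),ys.mean()),zz),np.median(P[b][:,2]))
E
```

```text
[  11.1   19.4  -34.1  108.8   13.    55.7 -104.3] [0.50633722 0.12594421 0.18605409]
208 [0.46218375 0.30060852 0.046     ] 0.04607777153385828
388 [0.4619391 0.3017872 0.026    ] 0.04191113682655656
```

Request:
arm_command(
  targets=[-0.3,1,-0.2,0,0,0.78,1,-0.3,1,-0.2,0,0,0.78,1,-0.3,1,-0.2,0,0,0.78,1,-0.3,1,-0.2,0,0,0.78,1,-0.3,1,-0.2,0,0,0.78,1,-0.3,1,-0.2,0,0,0.78,1,-0.3,1,-0.2,0,0,0.78,1,-0.3,1,-0.2,0,0,0.78,1],
)

```text
t: 20.3
tcp_pos: [0.44, -0.0684, 0.2258]
eef_rot: [-180.0, 0.0, -23.2]
ft_force: [-0.1, 0.2, 0.7]
gripper_width: 0.998
finger_force: 0.0
```

```bash
python3 - <<'E'
from m import *
s=robot.get_state(); print(s['qpos'].round(1),s['tcp_pos'],s['eef_rot'])
T=Ro.from_euler('xyz',[180,0,-23.1],degrees=True); R=T*Ro.from_euler('y',45,degrees=True); print(R.as_matrix().round(3).tolist())
c=plan([.389,-.204,.171],R)
E
```

```text
[  27.     6.6  -23.5  116.5    3.1   57.5 -111.3] [ 0.43995346 -0.06844416  0.22579401] [-1.79992883e+02  2.13843258e-03 -2.32148630e+01]
[[0.65, -0.392, 0.65], [-0.277, -0.92, -0.277], [0.707, 0.0, -0.707]]
shift [0.26 5.79 2.19] turn [ 0.01  7.5  -0.02]
```

Request:
arm_command(
  targets=[0,0.72,0,0,0.94,0,1,0,0.72,0,0,0.94,0,1,0,0.72,0,0,0.94,0,1,0,0.72,0,0,0.94,0,1,0,0.72,0,0,0.94,0,1,0,0.72,0,0,0.94,0,1,0,0.72,0,0,0.94,0,1,0,0.72,0,0,0.92,0,1],
)

```text
t: 21.3
tcp_pos: [0.3873, -0.19, 0.2301]
eef_rot: [178.0, -38.4, -23.0]
ft_force: [-0.4, -0.8, 0.8]
gripper_width: 1.0
finger_force: 0.0
```

```bash
python3 - <<'E'
from m import *
s=robot.get_state(); print(s['qpos'].round(1),s['tcp_pos'],s['eef_rot'])
R=Ro.from_euler('xyz',[180,0,-23.1],degrees=True)*Ro.from_euler('y',45,degrees=True)
plan([.389,-.204,.171],R); plan([.4605,-.2346,.0934],R)
E
```

```text
[  13.8  -14.2    4.3  144.4   27.4   13.  -120.2] [ 0.38731563 -0.18996035  0.23008892] [178.03022612 -38.36817209 -23.00283253]
shift [-1.25  0.42  2.04] turn [0.32 1.1  0.03]
shift [-0.73  0.28  6.41] turn [0.32 1.1  0.03]
```

```bash
python3 - <<'E'
from m import *
R=Ro.from_euler('xyz',[180,0,-23.1],degrees=True)*Ro.from_euler('y',35,degrees=True)
G=np.array([.4566,-.2329,.0807])+.014*np.array([.6504,-.2774,.7071]); z=R.as_matrix()[:,2]; g=G-.006*z
print(g,z,plan(g-.10*z,R)[0]); plan(g,R)
E
```

```text
shift [-0.38  0.41  2.4 ] turn [ 0.32 -0.56  0.  ]
[ 0.46254007 -0.23543339  0.09551431] [ 0.52758794 -0.22503533 -0.81915204] [ 0.40978128 -0.21292986  0.17742952]
shift [-0.61  0.28  6.39] turn [ 0.32 -0.56  0.  ]
```

Request:
arm_command(
  targets=[-0.1,0.1,0,0.16,-0.28,0,1,-0.1,0.1,0,0.16,-0.28,0,1,-0.1,0.1,0.4,0,0,0,1,-0.1,0.1,0.5,0,0,0,1,0,0,0.6,0,0,0,1,0,0,0.5,0,0,0,1,0,0,0.3,0,0,0,1,0,0,0,0,0,0,1],
)

```text
t: 22.3
tcp_pos: [0.4005, -0.2048, 0.1881]
eef_rot: [-180.0, -34.9, -22.9]
ft_force: [0.2, 1.2, 0.2]
gripper_width: 0.998
finger_force: 0.0
```

```bash
python3 - <<'E'
from m import *
R=Ro.from_euler('xyz',[180,0,-23.1],degrees=True)*Ro.from_euler('y',35,degrees=True)
s=robot.get_state(); print(s['qpos'].round(1),s['tcp_pos'],s['eef_rot'])
plan([ 0.4625,-0.2354,.0955],R)
c=snap('scene'); im=c['color'][190:340,90:290]; cv2.imwrite('pics/d.png',cv2.resize(im[...,::-1],None,fx=4,fy=4)[:600])
E
```

```text
[ -25.6  -10.2   46.2  143.9   43.6   10.9 -131.1] [ 0.40050108 -0.20480928  0.18808894] [-179.95025091  -34.90254647  -22.91374766]
shift [0.14 0.17 4.62] turn [-0.03  0.02  0.03]
```

View pics/d.png

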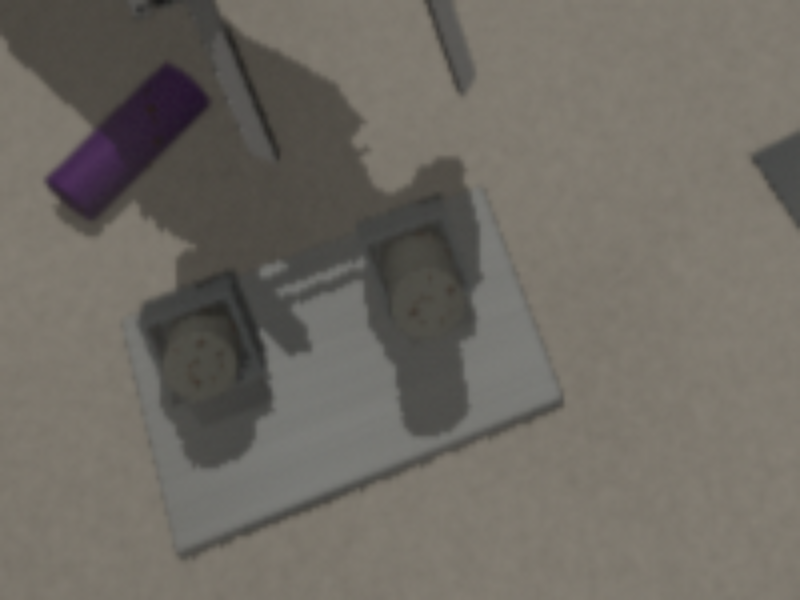

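The two fingers at (455,60) and (250,110) are on either side of the long plug (425,280) and in line with it; the short plug (200,355) is clear.

Request:
arm_command(
  targets=[0,0,0.4,0,0,0,1,0,0,0.4,0,0,0,1,0,0.05,0.4,0,0,0,1,0,0.05,0.4,0,0,0,1,0,0.05,0.4,0,0,0,1,0.05,0,0.4,0,0,0,1,0.05,0,0.3,0,0,0,1,0.05,0,0.1,0,0,0,1],
)

```text
t: 23.35
tcp_pos: [0.4161, -0.2104, 0.171]
eef_rot: [179.3, -34.9, -23.0]
ft_force: [0.1, -0.1, 0.5]
gripper_width: 1.0
finger_force: 0.0
```

```bash
python3 - <<'E'
from m import *
R=Ro.from_euler('xyz',[180,0,-23.1],degrees=True)*Ro.from_euler('y',35,degrees=True)
s=robot.get_state(); print(s['qpos'].round(1),s['tcp_pos'],s['eef_rot'])
plan([ 0.4625,-0.2354,.0955],R)
E
```

```text
[ -51.6   -9.7   71.8  143.4   66.9   10.8 -153.7] [ 0.41607602 -0.21038961  0.17099521] [179.33252069 -34.85185918 -22.98529129]
shift [-0.    0.15  3.68] turn [0.1  0.02 0.02]
```

Request:
arm_command(
  targets=[0,0,-0.3,0,-0.6,0,1,0,0,-0.3,0,-0.7,0,1,0,0,-0.3,0,-0.7,0,1,0,0,0,0,-0.5,0,1,0,0,0,0,0,0,1,0,0,0,0,0,0,1,0,0,0,0,0,0,1,0,0,0,0,0,0,1],
)

```text
t: 24.35
tcp_pos: [0.4052, -0.2054, 0.1899]
eef_rot: [179.4, -20.1, -23.1]
ft_force: [-0.0, -1.0, 1.0]
gripper_width: 0.999
finger_force: 0.0
```

```bash
cat >> m.py <<'E'
def grasp(tilt,off=.018,yaw=-23.1):
    R=Ro.from_euler('xyz',[180,0,yaw],degrees=True)*Ro.from_euler('y',tilt,degrees=True)
    G=np.array([.4566,-.2329,.0807])+off*np.array([.6504,-.2774,.7071]); z=R.as_matrix()[:,2]; return G-.006*z,R,z
def st():
    s=robot.get_state(); print(s['qpos'].round(1),s['tcp_pos'].round(4),s['eef_rot'].round(1))
E
python3 - <<'E'
from m import *
st(); g,R,z=grasp(20); print(g); plan(g-.09*z,R); plan(g,R)
E
```

```text
[ -52.5   -9.5   71.7  133.6   20.9   30.7 -108.9] [ 0.4052 -0.2054  0.1899] [179.4 -20.1 -23.1]
[ 0.46641962 -0.23708808  0.09906596]
shift [1.34 0.2  0.76] turn [ 0.1  -0.02 -0.01]
shift [1.33 0.16 4.36] turn [ 0.1  -0.02 -0.01]
```

Request:
arm_command(
  targets=[0.3,0.05,0,0.1,0,0,1,0.5,0.05,0,0,0,0,1,0.4,0.05,0,0,0,0,1,0.13,0.01,0.5,0,0,0,1,0,0,0.6,0,0,0,1,0,0,0.6,0,0,0,1,0,0,0.4,0,0,0,1,0,0,0.1,0,0,0,1],
)

```text
t: 25.35
tcp_pos: [0.4495, -0.2291, 0.1494]
eef_rot: [179.9, -20.1, -23.2]
ft_force: [0.6, -0.3, -0.3]
gripper_width: 0.998
finger_force: 0.0
```

```bash
python3 - <<'E'
from m import *
st(); g,R,z=grasp(20); plan(g,R)
c=snap('scene'); im=c['color'][190:340,90:290]; cv2.imwrite('pics/e.png',cv2.resize(im[...,::-1],None,fx=4,fy=4)[:600])
E
```

```text
[-27.1  14.4  57.  129.5 -32.4  25.5 -58.9] [ 0.4495 -0.2291  0.1494] [179.9 -20.1 -23.2]
shift [0.01 0.02 2.15] turn [ 0.01 -0.01 -0.01]
```

View pics/e.png

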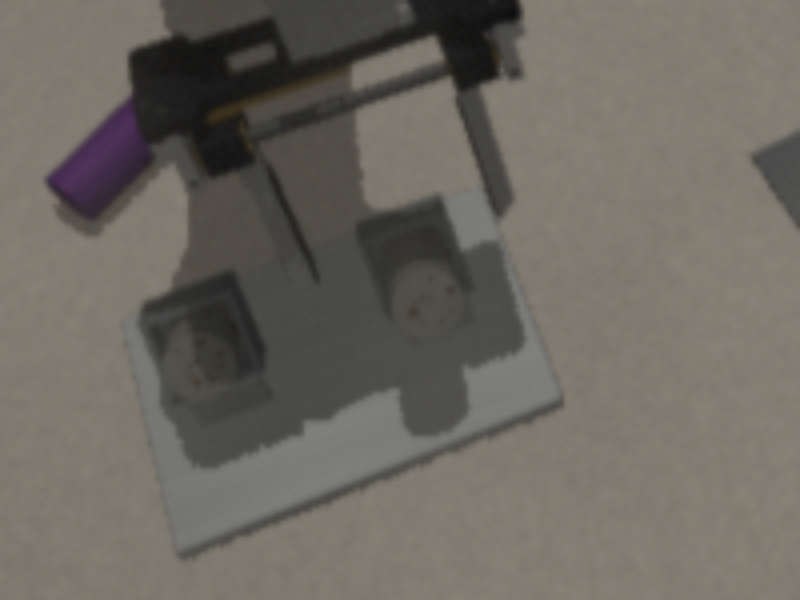

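The fingers, tips at (315,275) and (500,210), straddle the long plug at (425,290), and the short plug is clear.

Request:
arm_command(
  targets=[0,0,0.4,0,0,0,1,0,0,0.5,0,0,0,1,0,0,0.5,0,0,0,1,0,0,0.4,0,0,0,1,0,0,0.25,0,0,0,1,0,0,0.1,0,0,0,1,0,0,0,0,0,0,1,0,0,0,0,0,0,1],
)

```text
t: 26.4
tcp_pos: [0.467, -0.2362, 0.0996]
eef_rot: [180.0, -20.1, -23.1]
ft_force: [0.1, 0.0, 0.3]
gripper_width: 0.999
finger_force: 0.0
```

```bash
python3 - <<'E'
from m import *
st(); g,R,z=grasp(20); plan(g,R)
E
```

```text
[-13.4  21.1  42.8 128.9 -46.3  20.6 -46.5] [ 0.467  -0.2362  0.0996] [180.  -20.1 -23.1]
shift [-0.01  0.04  0.02] turn [ 0.01 -0.02 -0.  ]
```

Request:
arm_command(
  targets=[0,0,0,0,0,0,0.3,0,0,0,0,0,0,0.3,0,0,0,0,0,0,0.3,0,0,0,0,0,0,0.3,0,0,0,0,0,0,0.3,0,0,0,0,0,0,0.3,0,0,0,0,0,0,0.3,0,0,0,0,0,0,0.3],
  newtons=40,
)

```text
t: 27.4
tcp_pos: [0.4669, -0.2363, 0.0994]
eef_rot: [180.0, -20.1, -23.1]
ft_force: [0.1, -0.4, 1.1]
gripper_width: 0.397
finger_force: 40.0
```

Request:
arm_command(
  targets=[0.14,0,-0.06,0,0,0,0.3,0.27,0,-0.13,0,0,0,0.3,0.27,0,-0.13,0,0,0,0.3,0.27,0,-0.13,0,0,0,0.3,0.27,0,-0.13,0,0,0,0.3,0.27,0,-0.13,0,0,0,0.3,0.27,0,-0.13,0,0,0,0.3,0.27,0,-0.13,0,0,0,0.3],
)

```text
t: 28.4
tcp_pos: [0.5033, -0.2519, 0.1399]
eef_rot: [180.0, -20.1, -23.1]
ft_force: [0.1, 0.3, -2.6]
gripper_width: 0.395
finger_force: 40.0
```

Request:
arm_command(
  targets=[0.27,0,-0.13,0,0,0,0.3,0.27,0,-0.13,0,0,0,0.3,0.27,0,-0.13,0,0,0,0.3,0.27,0,-0.13,0,0,0,0.3,0.2,0,-0.3,0,0,0,0.3,0.2,0,-0.4,0,0,0,0.3,0,0,-0.4,0,0,0,0.3,0,0,0,0,0,0,0.3],
)

```text
t: 29.4
tcp_pos: [0.5223, -0.2596, 0.1911]
eef_rot: [-180.0, -20.2, -23.1]
ft_force: [0.4, -0.5, -2.8]
gripper_width: 0.399
finger_force: 40.0
```

```bash
python3 - <<'E'
from m import *
st()
c=snap('scene'); im=c['color'][150:340,90:340]; cv2.imwrite('pics/f.png',cv2.resize(im[...,::-1],None,fx=3,fy=3)[:600])
E
```

```text
[-23.4  20.   56.  117.7 -33.3  34.4 -60. ] [ 0.5223 -0.2596  0.1911] [-180.   -20.2  -23.1]
```

View pics/f.png

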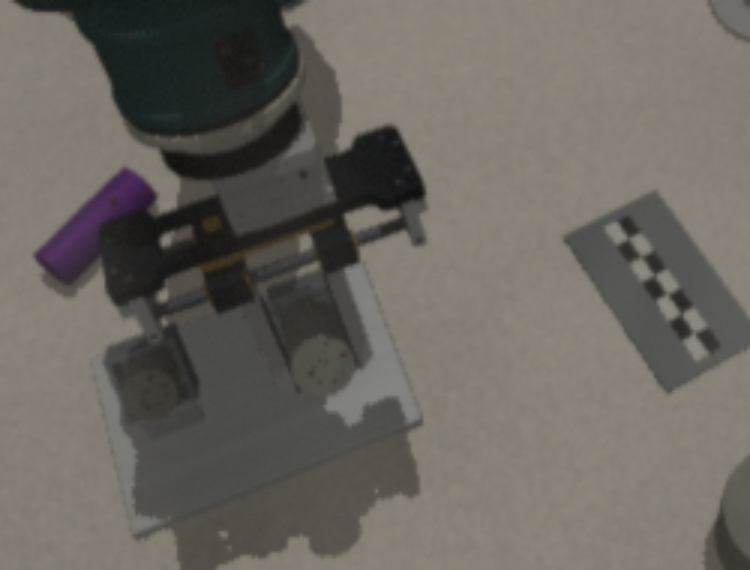

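The plug is clear of its socket, gripped at about (320,360); the short plug still sits in its socket at (150,390).

```bash
cat >> m.py <<'E'
def final(z=.105):
    R=Ro.from_euler('xyz',[180,0,-15.84],degrees=True)*Ro.from_euler('y',-25,degrees=True)
    return np.array([.5897,-.0019,z])-R.apply([-.0163,0,.0136]),R
E
python3 - <<'E'
from m import *
p,R=final(.16); print(p); plan(p,R)
E
```

```text
[ 0.60944122 -0.00750109  0.16543711]
shift [ -1.05 -10.64   0.69] turn [-0.05 -7.52 -1.24]
```

Request:
arm_command(
  targets=[0,-0.5,0,0,-0.4,0,0.3,0,-0.8,0,0,-0.6,0,0.3,0,-1,0,0,-0.6,0,0.3,0,-1,0,0,-0.6,0,0.3,0,-1,0,0,-0.6,0,0.3,0,-1,0,0,-0.6,0,0.3,0,-1,0,0,-0.6,0,0.3,0,-0.8,0,0,-0.6,0,0.3],
)

```text
t: 30.45
tcp_pos: [0.5923, -0.0953, 0.1897]
eef_rot: [180.0, 7.6, -23.1]
ft_force: [-0.3, 0.1, -2.1]
gripper_width: 0.394
finger_force: 40.0
```

```bash
python3 - <<'E'
from m import *
st(); p,R=final(.16); plan(p,R)
E
```

```text
[-28.1  37.4  52.2  93.9 -30.7  72.4 -81.1] [ 0.5923 -0.0953  0.1897] [180.    7.6 -23.1]
shift [-0.61 -3.5   1.06] turn [-0.34 -2.89 -1.16]
```

Request:
arm_command(
  targets=[-0.1,-0.6,0.1,-0.04,-0.4,-0.16,0.3,-0.1,-0.7,0.2,-0.05,-0.5,-0.2,0.3,-0.1,-0.7,0.2,-0.05,-0.5,-0.2,0.3,-0.1,-0.7,0.2,-0.05,-0.5,-0.2,0.3,-0.1,-0.5,0.2,-0.05,-0.5,-0.2,0.3,-0.1,-0.3,0.15,-0.05,-0.4,-0.15,0.3,0,0,0,0,0,0,0.3,0,0,0,0,0,0,0.3],
)

```text
t: 31.45
tcp_pos: [0.6029, -0.0081, 0.1685]
eef_rot: [-179.9, 24.2, -16.3]
ft_force: [-0.1, -0.6, -2.2]
gripper_width: 0.394
finger_force: 40.0
```

```bash
python3 - <<'E'
from m import *
st(); p,R=final(.105); plan(p,R)
c=snap('scene'); im=c['color'][130:320,200:450]; cv2.imwrite('pics/g.png',cv2.resize(im[...,::-1],None,fx=3,fy=3)[:600])
E
```

```text
[-25.8  46.8  45.2  81.5 -31.3  90.  -82.7] [ 0.6029 -0.0081  0.1685] [-179.9   24.2  -16.3]
shift [ 1.18 -0.09  2.02] turn [-0.05 -0.13 -0.07]
```

View pics/g.png

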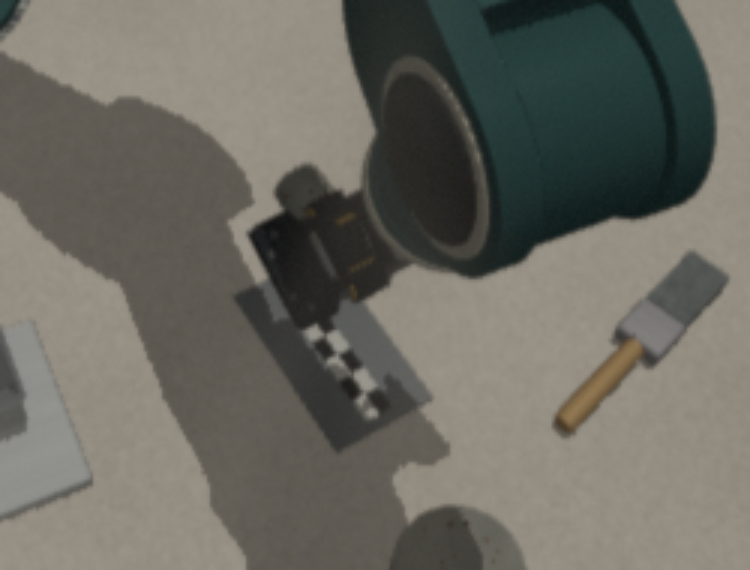

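The plug's robot-side end shows at (300,190), lined up with the chequered scale at (345,370). Core and brush are clear.

Request:
arm_command(
  targets=[0.15,0,0.25,0,-0.1,0,0.3,0.25,0,0.4,0,0,-0.07,0.3,0.25,-0.05,0.4,0,0,0,0.3,0.25,0,0.4,0,0,0,0.3,0.2,0,0.35,0,0,0,0.3,0.08,0,0.2,0,0,0,0.3,0,0,0,0,0,0,0.3,0,0,0,0,0,0,0.3],
)

```text
t: 32.5
tcp_pos: [0.609, -0.0078, 0.1112]
eef_rot: [-179.7, 24.9, -15.8]
ft_force: [-0.6, 0.8, -2.4]
gripper_width: 0.395
finger_force: 40.0
```

```bash
python3 - <<'E'
from m import *
st(); p,R=final(.105); plan(p,R); s=robot.get_state(); print(s['joint_velocities'].round(2),s['finger_force'])
for n in('scene','top'):
    c=snap(n); P=pts(c); T=Ro.from_euler('z',-15.84,degrees=True).as_matrix(); q=(P-np.array([.5897,-.0019,0]))@T
    m=(abs(q[...,1])<.04)&(q[...,0]<-.025)&(q[...,0]>-.09)&(q[...,2]>.05)&(q[...,2]<.16)&(c['range_z']>0)
    r=q[m]; print(n,m.sum(),r.min(0).round(3) if m.sum() else '',r.max(0).round(3) if m.sum() else '',np.median(r,0).round(3) if m.sum() else '')
    if n=='top':
        m2=(P[...,2]>.06)&(q[...,0]>.02)&(q[...,0]<.09)&(abs(q[...,1])<.03); print(m2.sum(),np.percentile(P[m2][:,2],[5,50,95]) if m2.sum() else '')
        M=np.linalg.inv(c['cam_to_world'])
        for lo,zz in((.036,.046),(.016,.026)):
            p=M@np.array([.4618,.3013,zz,1]); u=p[0]/p[2]*c['fx']+c['cx']; v=p[1]/p[2]*c['fy']+c['cy']
            b=blob((P[...,2]>lo)&(c['range_z']>0),(int(u),int(v))); ys,xs=np.where(b); print(b.sum(),ray(c,(xs.mean(),ys.mean()),zz).round(4))
a=load('scene')['color']; cv2.imwrite('pics/i.png',cv2.resize(a[160:290,230:400][...,::-1],None,fx=4,fy=4)[:600])
E
```

```text
[-24.5  51.1  43.2  81.7 -33.3  86.5 -81.2] [ 0.609  -0.0078  0.1112] [-179.7   24.9  -15.8]
shift [ 0.02 -0.02  0.02] turn [-0.05 -0.02  0.01]
[ 0.05 -0.11  0.01  0.02 -0.07 -0.06 -0.05] 39.96064245700836
scene 195 [-0.055 -0.02   0.099] [-0.025  0.017  0.126] [-0.039 -0.007  0.121]
top 31 [-0.052 -0.02   0.104] [-0.026 -0.011  0.126] [-0.04  -0.016  0.116]
1060 [0.47133262 0.49473173 0.51688653]
30750 [0.3701 0.1091 0.046 ]
31771 [0.3737 0.1109 0.026 ]
```

View pics/i.png

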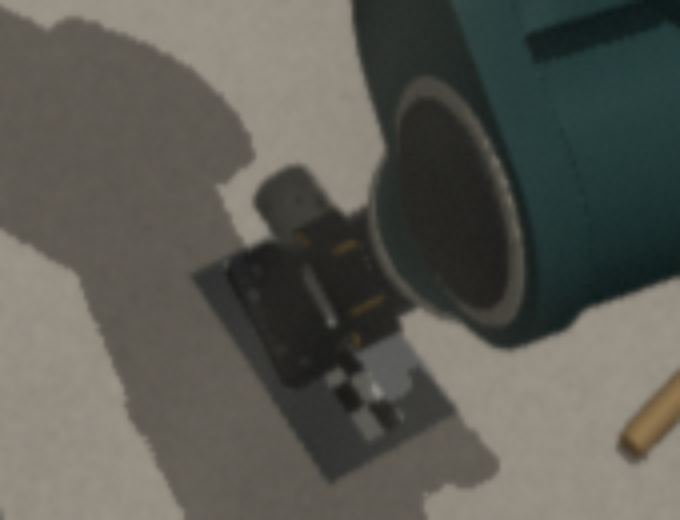

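The plug end at (290,200) lies along the strip's line. One check of its level and of the disc stack, then I hand in.

```bash
python3 - <<'E'
from m import *
c=load('scene'); P=pts(c); T=Ro.from_euler('z',-15.84,degrees=True).as_matrix(); q=(P-np.array([.5897,-.0019,0]))@T
m=(abs(q[...,1])<.01)&(q[...,0]<-.022)&(q[...,0]>-.047)&(q[...,2]>.11)&(q[...,2]<.16); r=q[m]
print(len(r),np.degrees(np.arctan(np.polyfit(r[:,0],r[:,2],1)[0])))
d=(np.hypot(P[...,0]-.4618,P[...,1]-.302)<.05)&(P[...,2]>.036)&(P[...,2]<.06); print(d.sum(),P[d].mean(0))
d=(np.hypot(P[...,0]-.4618,P[...,1]-.302)<.05)&(P[...,2]>.02)&(P[...,2]<.03); print(d.sum(),P[d].mean(0))
ok=len(r)>20 and abs(np.polyfit(r[:,0],r[:,2],1)[0])<.14
if ok: print(robot.finish_job())
E
```

```text
84 -0.7031811900404069
0 [nan nan nan]
0 [nan nan nan]
the job is handed in; nothing more can be done
None<stdin>:5: RuntimeWarning: Mean of empty slice.
  ret = um.true_divide(
<stdin>:6: RuntimeWarning: Mean of empty slice.
```

I handed the job in at about 32.6 s and have seen no verdict. The long plug was held over the strip's middle, within about 1° of level and about 105 mm above the bench. The disc stack measured within about 2 mm of centre after I let go, but the arm hid it from both cameras at the end, so I couldn't check it again.

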